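Scan a sealed jar and present it to the base coder

ROBOT

A 7-joint arm with a two-finger parallel gripper is mounted at the origin on a cart in front of the work surface, level with it; the furniture and walls round the work are solid. World frame = base frame: x ahead of the robot, y to its left, z up, the work surface at z = 0. Lengths are in m, angles in rad, forces in N, time in s.
With the tool pointing down it reaches from about 0.425 to 0.875 m from the base axis. Payload 4.7 kg.
Tool frame: the origin (TCP) lies at the very end of the fingers, on their centre line; the grasp point (between the pads) lies 19 mm behind it; z points along the fingers, y is the direction in which the jaws open and shut (so a half turn about z gives the same grasp; the last joint's range is limited). The gripper opens to 87 mm and grips with 3 to 60 N. Pads are 19 mm wide; open, the fingers measure 117 mm over their backs; the gripper's body (75 mm by 190 mm) begins 51 mm behind the grasp point.
Start: joints at [-1.179, 0.321, -0.07, 1.45, 0.023, 1.371, -0.057], TCP at [0.24, 0.604, 0.223] pointing down, gripper open.
Joint ranges: [-2.86, 2.86], [-0.3, 2.09], [-1.38, 1.24], [0.06, 2.45], [-1.56, 4.7], [0.09, 2.05], [-2.69, 2.69]. Speed limits (rad/s): [2.57, 2.57, 3.14, 3.14, 3.14, 3.14, 3.14].

INTERFACE

Orientations are given as a rotation vector (axis times angle).
In Python, from bench import get_state, get_image, close_job gives the robot as it stands.
- The arm moves only by the tool send_rows, never from a script. Its argument "steps" is a list of rows, each an object with "claw": the finger opening in m, from 0 to 0.087; "offset": the shift along the tool's x, y, z in m, a list of three; "turn": the turn about the tool's z in rad. In form: [{"claw": claw, "offset": [tx, ty, tz], "turn": turn}, ...]. A call has 1 to 12 rows; each row is the pose to reach, as a shift and turn from the pose measured when the call began, along the tool's axes at that moment; what a row does not reach only later rows make up. A row lasts 1/8 s, in which the tool goes at most 62.5 mm and 10.7 degrees, less where a joint would pass 70% of its speed; a pose out of reach is approached as far as the arm can. A call with a gripper value outside its range is refused whole. The fingers move at their own pace and stop on an object; "squeeze" is the grip in N (left out, the last holds). Time passes only in rows, so rows that repeat a pose let the fingers close. It gives the time, the measured TCP pose, the force and the opening at its end, in the units of the state.
- get_state(): the state, without advancing time (a new reading comes with each control period).
- get_image(name): name is "side" or "top"; returns a dict with "pixels" (420x560x3 uint8, blue, green, red), "fx", "fy", "cx", "cy" (pixels), "R" (3x3) and "t" (3): a world point X has camera coordinates R X + t. Camera axes: x right, y down, z forward; pixel columns grow to the right and rows downward; lengths in m; the calibration is good to about 2 mm. A picture is of the moment at which its call begins. There is no depth.
- close_job(): hands the job in, once; it reports no verdict.
The state is a dict: "time": time; "joint_positions": joint angles; "qd": joint speeds; "joint_torque": joint torques, N m; "position": TCP position; "tool_rot": TCP orientation; "ft_force": force on the tool from outside, world axes, zero at the start; "torque": the same for the moment, N m; "grip_width": opening from 0.0 (shut) to 1.0 (fully open).
Only numpy, scipy, OpenCV 4.12 (cv2) and the standard library are available. Lean on these libraries where they do the work, as an engineer would, in place of code of your own. Each camera call takes 0.05 s, during which the arm holds its last target. There are 200 camera calls.

TASK

Turn the sealed cream jar on the scanner's foot plate until its seal strip faces the reader head squarely, and keep it standing still there for about a second so it can be read. Then carry it over the white food tub in the middle and stop with it hovering upright, about 1 cm above the coder's round print window, centred, with the seal strip on the side of the coder's pointer bar and in line with it. The jar must never touch the coder and everything else stays where it is; finish while still holding the jar there, gripped and still.

Things in the scene. Friction and masses are not known exactly. Their poses are not given: they have to be found in the camera images.
- sealed_jar: The only jar with a seal strip: white cylindrical jar, 53 mm diameter, 66 mm high with lid, about 0.12 kg, loose, on the scanner's foot plate. A brown paper strip with black bars (14 to 26 mm wide, no thickness to feel) runs from the lid's middle over the rim and down one side. Origin: centre of the underside; z up; its +x points from its axis to the strip.
- seal (a point): Middle of the seal strip on the jar's side, 27 mm out from the jar's axis along the jar's +x and 33 mm above its underside. At the start it is turned 0.6 to 1.5 rad counterclockwise (seen from above) from facing the reader head.
- scan_station: Fixed scanner: aluminium foot plate 130 x 110 mm, 4 mm thick (top at z = 4 mm), with a grey reader head 42 x 62 mm, 64 mm high, behind it. Origin: centre of the plate's underside; z up; +x points from there to the head, whose front is about 76 mm away. The jar starts within about 12 mm of the plate's centre. Station and coder may trade places, left and right.
- scanner_eye (a point): Middle of the reader head's window: 83 mm along the station's +x from its origin, 36 mm up.
- coder: Fixed base coder: low grey box 112 x 112 mm with a metal top. Origin: centre of its underside, on the worktop; z up; its +x axis points from the centre to the pointer, a small black raised bar (14 x 5 mm, its top 44.5 mm above the worktop, 36 to 50 mm from the centre) on the top near one edge.
- print_window (a point): Centre of the coder's round print window (dark disc, 60 mm rim diameter), at the coder's centre, 42 mm above the worktop and facing up; the jar's underside is to hover about 10 mm above this point.
- food_tub: White rectangular food tub with a lid, 114 x 174 mm, 75 mm high, loose, standing between the station and the coder. Origin: centre of its underside; z up; its y axis is the 174 mm side. (Room: a tall bookcase stands at the right, from about x = 0.5 m on, beyond y = -0.12 m: draw the arm in when coming from the right.)
- low_jar: Bystander: plain white cream jar, 62 mm diameter, 52 mm high, loose, without seal strip. Origin: centre of its underside.
- small_jar: Bystander: plain white cream jar, 53 mm diameter, 56 mm high, loose, without seal strip. Origin: centre of its underside.
- labels: Bystander: roll of blank white labels, 76 mm diameter, 40 mm high, lying flat, loose. Origin: centre of its underside.

How it is judged:
By the outcome, as a careful person would: the job done as asked, in the order asked, and still so for the second after the job is handed in, while the arm keeps its last pose, push and grip.
It also fails if it takes over 51 s, if anything falls off the work surface, if the arm or the gripper's body presses on something with over 40 N, if the wrist force passes 120 N, or if a joint passes its speed limit or range.

## Working session

There is one attempt and no reset: what is moved stays moved. The work goes in short steps, Python scripts to look and compute and a tool call to move; the robot and the scene stay as the last step left them, time stands still between calls to the robot, and variables do not carry over. Pictures are saved under pics/ and viewed, and the job is handed in when it is done.

Besides the shell and the picture viewer there is one more tool, called after "Emit:" as name(argument=value, ...) on one line, values as JSON. send_rows: Moves the arm, as the interface text tells. Its arguments: {"type":"object","properties":{"steps":{"type":"array","items":{"type":"object","properties":{"claw":{"type":"number"},"offset":{"type":"array","items":{"type":"number"}},"turn":{"type":"number"}}}},"squeeze":{"type":"number"}},"required":["steps"]}

```bash
mkdir -p pics
cat > h.py <<'E'
import numpy as np, cv2
from bench import get_state, get_image
from scipy.spatial.transform import Rotation as Ro
def shot(n,f):
    im=get_image(n); cv2.imwrite('pics/'+f+'.png',im['pixels']); np.savez('pics/'+f+'.npz',**im); return im
def ray(im,u,v,z):
    R=np.array(im['R']);t=np.array(im['t']);c=-R.T@t
    d=R.T@np.array([(u-im['cx'])/im['fx'],(v-im['cy'])/im['fy'],1]); return c+d*(z-c[2])/d[2]
def proj(im,X):
    p=np.array(im['R'])@np.array(X)+np.array(im['t']); return im['fx']*p[0]/p[2]+im['cx'],im['fy']*p[1]/p[2]+im['cy']
E
python3 - <<'E'
from h import *
for n in('top','side'):
    im=shot(n,n+'0'); print(n,im['fx'],im['cx'],im['cy'],-np.array(im['R']).T@im['t'],np.array(im['R']).round(2).tolist())
s=get_state();print(s); print(Ro.from_rotvec(s['tool_rot']).as_matrix().round(3))
E
```

```text
top 509.8718125544804 281.33982528514053 209.46990907402218 [0.36810668 0.19064468 0.88958026] [[-0.02, -1.0, 0.0], [-0.99, 0.02, -0.17], [0.17, -0.01, -0.99]]
side 385.5592130579611 278.2345544739628 212.8400859082401 [ 0.29797166 -0.41590156  0.61467556] [[0.94, -0.33, 0.02], [-0.19, -0.6, -0.78], [0.26, 0.73, -0.63]]
{'time': 0.1, 'joint_positions': array([-1.17889878,  0.32177818, -0.0700889 ,  1.45155212,  0.02261725,
        1.3708059 , -0.05688468]), 'qd': array([-1.48121562e-03, -2.23261230e-03, -1.62632022e-03, -1.85920889e-03,
       -1.89149061e-03,  4.11391186e-04,  8.10122176e-05]), 'joint_torque': array([ 2.42925125e-04, -4.92571771e+01, -4.05587945e-01, -3.13397849e+01,
       -6.41003600e-02,  3.95761861e-02,  7.17098010e-05]), 'position': array([0.23963292, 0.60367877, 0.22155234]), 'tool_rot': array([-5.89800039e-01, -3.08550414e+00,  2.73683546e-03]), 'ft_force': array([-0.41070447, -0.20960011, -0.10304789]), 'torque': array([0.01291923, 0.0326965 , 0.08143757]), 'grip_width': 1.0017104324228787}
[[-0.929  0.369 -0.001]
 [ 0.369  0.929 -0.002]
 [-0.    -0.002 -1.   ]]
```

View pics/top0.png

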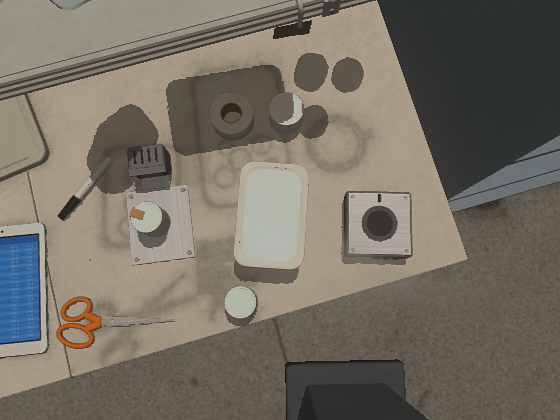

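View pics/side0.png

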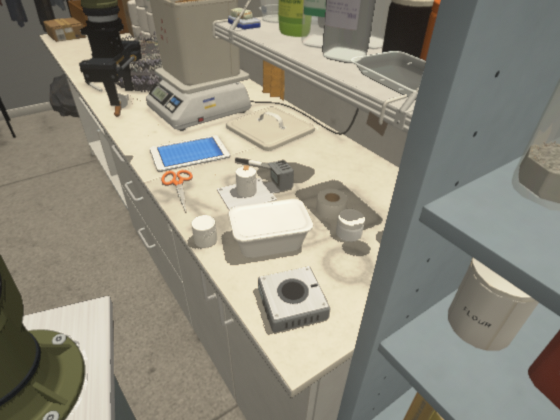

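The top view shows the station left (plate about (160,225), reader head (150,160)), the jar at (146,215) with its brown strip at (137,214), the tub at (272,215), and the coder at (379,224) with its pointer at (379,198). Next I'll zoom in and measure.

Run:
```python
from h import *
im=dict(np.load('pics/top0.npz')); p=im['pixels']
a=cv2.resize(p[135:275,110:210],None,fx=5.6,fy=4.2*4/3,interpolation=2)[:600]
cv2.imwrite('pics/z1.png',cv2.resize(p[140:275,110:210],(444,600),interpolation=2))
cv2.imwrite('pics/z2.png',cv2.resize(p[180:270,330:425],(633,600),interpolation=2))
side=dict(np.load('pics/side0.npz'))
cv2.imwrite('pics/z3.png',cv2.resize(side['pixels'][150:220,210:310],(800,560),interpolation=2))
```

```text
(no output)
```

View pics/z1.png

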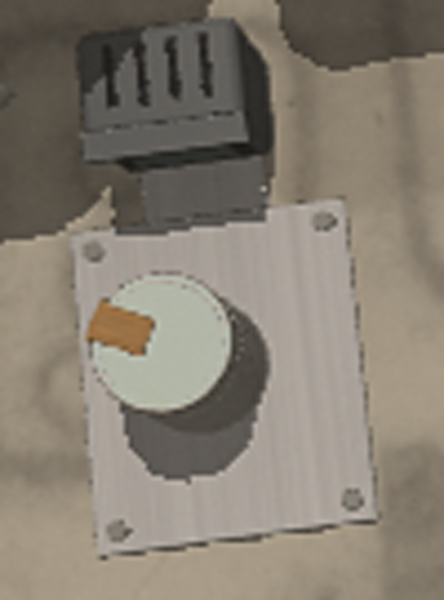

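View pics/z2.png

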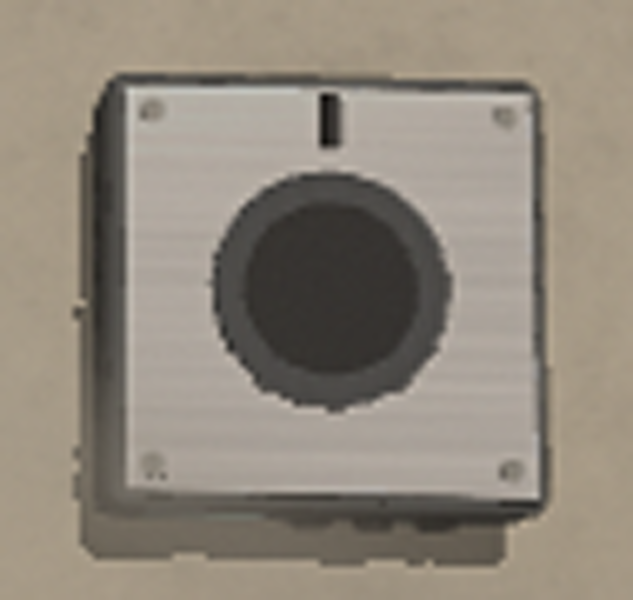

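View pics/z3.png

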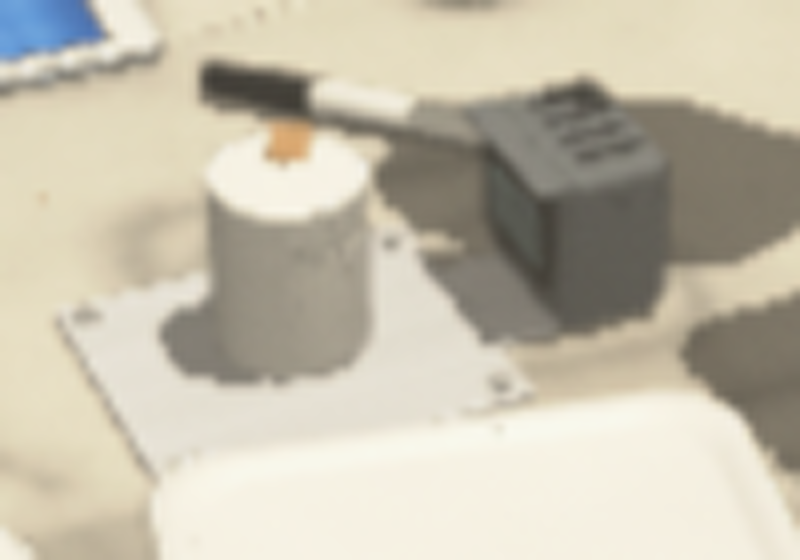

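Run:
```python
from h import *
im=dict(np.load('pics/top0.npz')); p=im['pixels']
z1=lambda x,y,z:ray(im,110+x/4.444-.4,140+y/4.444-.4,z)
z2=lambda x,y,z:ray(im,330+x/6.66-.4,180+y/6.66-.4,z)
an=lambda d:np.arctan2(d[1],d[0])
c=[z1(*q,.004) for q in((76,236),(343,200),(377,520),(102,557))]
o=sum(c)/4; print('station',o.round(4),'len',np.linalg.norm(c[0]-c[3]),np.linalg.norm(c[1]-c[0]))
print('angs +x', an(c[0]-c[3]),an(c[1]-c[2]),an(c[0]-c[1])-np.pi/2,an(c[3]-c[2])-np.pi/2)
hsv=cv2.cvtColor(p,cv2.COLOR_BGR2HSV)
m=((hsv[...,0]<18)&(hsv[...,1]>110))[190:235,120:175].astype(np.uint8)
n,l,s,_=cv2.connectedComponentsWithStats(m); print(s)
k=1+s[1:,4].argmax(); ys,xs=np.nonzero(l==k)
P=np.array([ray(im,x+120,y+190,.07)[:2] for x,y in zip(xs,ys)]); mu=P.mean(0); w,V=np.linalg.eigh(np.cov(P.T)); print('strip',mu,w**.5*12**.5,'dir',an(V[:,1]))
jc=z1(161,342,.07); print('jar',jc, 'centre->strip', an(mu-jc[:2]))
print('edges',an(z1(105,300,.07)-z1(155,320,.07)),an(z1(88,338,.07)-z1(143,354,.07)))
print('rim r',[np.linalg.norm(z1(*q,.07)-jc) for q in((232,342),(161,412),(161,272),(91,345))])
w=z2(331,290,.042); q=z2(330,120,.0445); print('coder',w,'ptr',an(q-w),np.linalg.norm(q-w))
k=[z2(*q,.042) for q in((125,85),(535,90),(541,500),(125,490))]; print('box',sum(k)/4,[an(k[0]-k[3]),an(k[1]-k[2]),an(k[0]-k[1])-np.pi/2,an(k[3]-k[2])-np.pi/2])
for n,a in(('tub',[(247,163,.075),(308,167,.075),(302,269,.075),(235,264,.075)]),('low/small jars',[(286,109,.05),(240,302,.052),(232,112,.04)])):
  print(n,[ray(im,*t)[:2].round(3) for t in a])
```

```text
station [0.4983 0.3981 0.004 ] len 0.1284936699384244 0.10690969751776346
angs +x 0.1089536434468855 0.11341580580799226 0.1173466656361235 0.11338491812234408
[[   0    0   55   45 2364]
 [  10   18   14   12  111]]
strip [0.50712477 0.4217023 ] [0.0139541  0.02147938] dir 1.211095829486358
jar [0.50172512 0.40613851 0.07      ] centre->strip 1.2368532273541553
edges 1.1709840850800122 1.26751841659052
rim r [np.float64(0.025962186385228948), np.float64(0.02581464642693388), np.float64(0.026089391792354727), np.float64(0.025561224236362833)]
coder [0.48702546 0.02139481 0.042     ] ptr -0.03653457601882429 0.04326941699664913
box [0.48723739 0.02126268 0.042     ] [np.float64(-0.0432366531596216), np.float64(-0.04935207654209867), np.float64(-0.032881444831841744), np.float64(-0.044785068017017426)]
tub [array([0.587, 0.241]), array([0.578, 0.14 ]), array([0.411, 0.155]), array([0.422, 0.261])]
low/small jars [array([0.688, 0.174]), array([0.362, 0.255]), array([0.689, 0.268])]
```

Emit:
send_rows(steps=[{"claw": 0.087, "offset": [-0.02, -0.006, 0], "turn": 0.14}, {"claw": 0.087, "offset": [-0.05, -0.014, 0], "turn": 0.28}, {"claw": 0.087, "offset": [-0.08, -0.022, 0], "turn": 0.42}, {"claw": 0.087, "offset": [-0.12, -0.033, 0.01], "turn": 0.57}, {"claw": 0.087, "offset": [-0.16, -0.044, 0.02], "turn": 0.72}, {"claw": 0.087, "offset": [-0.2, -0.055, 0.03], "turn": 0.87}, {"claw": 0.087, "offset": [-0.24, -0.066, 0.05], "turn": 1.02}, {"claw": 0.087, "offset": [-0.27, -0.075, 0.07], "turn": 1.17}, {"claw": 0.087, "offset": [-0.295, -0.082, 0.085], "turn": 1.32}, {"claw": 0.087, "offset": [-0.31, -0.086, 0.095], "turn": 1.45}, {"claw": 0.087, "offset": [-0.316, -0.087, 0.1], "turn": 1.543}, {"claw": 0.087, "offset": [-0.316, -0.087, 0.1], "turn": 1.543}])

```text
time: 1.6
position: [0.5012, 0.4051, 0.1207]
tool_rot: [2.573, 1.8, -0.005]
ft_force: [0.4, -0.2, 0.2]
grip_width: 1.001
```

```bash
cat > st.py <<'E'
from h import *
import sys
s=get_state(); R=Ro.from_rotvec(s['tool_rot']).as_matrix()
print(s['time'],s['position'].round(4),'jaw',np.arctan2(R[1,1],R[0,1]),'\n',R.round(3),s['joint_positions'].round(2),s['ft_force'].round(1),s['grip_width'])
a=[float(v) for v in sys.argv[1:]]
if a:
    print('offset',R.T@(np.array(a[:3])-s['position']),'turn',-(a[3]-np.arctan2(R[1,1],R[0,1])))
E
python3 st.py 0.5017 0.4061 0.026 -0.351; python3 -c "
from h import *
shot('top','top1');shot('side','side1')"
```

```text
1.6 [0.5012 0.4051 0.1207] jaw -0.3501462162443637 
 [[ 0.343  0.939 -0.002]
 [ 0.939 -0.343 -0.003]
 [-0.004 -0.    -1.   ]] [-0.95  0.38  0.29  1.6  -0.11  1.18 -0.99] [ 0.4 -0.2  0.2] 1.0007187099503567
offset [0.00151051 0.00018142 0.09467288] turn 0.0008537837556362726
```

View pics/top1.png

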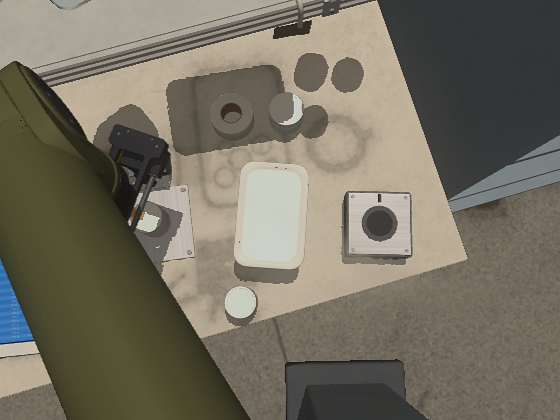

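View pics/side1.png

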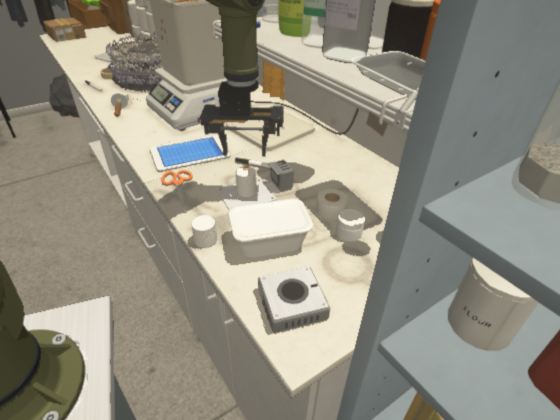

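The views show the jaws open either side of the jar ((225,150) and (265,150) in the side view, jar at (246,182)). The arm covers part of the jar from above. I'll go down and grip.

Emit:
send_rows(steps=[{"claw": 0.087, "offset": [0.0015, 0, 0.02], "turn": 0}, {"claw": 0.087, "offset": [0.0015, 0, 0.045], "turn": 0}, {"claw": 0.087, "offset": [0.0015, 0, 0.07], "turn": 0}, {"claw": 0.087, "offset": [0.0015, 0, 0.085], "turn": 0}, {"claw": 0.087, "offset": [0.0015, 0, 0.094], "turn": 0}, {"claw": 0.087, "offset": [0.0015, 0, 0.094], "turn": 0}, {"claw": 0.06, "offset": [0.0015, 0, 0.094], "turn": 0}, {"claw": 0.056, "offset": [0.0015, 0, 0.094], "turn": 0}, {"claw": 0.04, "offset": [0.0015, 0, 0.094], "turn": 0}, {"claw": 0.04, "offset": [0.0015, 0, 0.094], "turn": 0}, {"claw": 0.04, "offset": [0.0015, 0, 0.094], "turn": 0}, {"claw": 0.04, "offset": [0.0015, 0, 0.094], "turn": 0}], squeeze=12)

```text
time: 3.2
position: [0.5012, 0.4078, 0.0278]
tool_rot: [2.572, 1.803, -0.002]
ft_force: [-0.9, -0.4, 1.3]
grip_width: 0.605
```

```bash
python3 st.py 0.5020 0.3987 0.027 -1.458; python3 -c "
from h import *
im=shot('side','side2');cv2.imwrite('pics/side2z.png',cv2.resize(im['pixels'][100:220,180:320],(700,600),interpolation=2))"
```

```text
3.2 [0.5012 0.4078 0.0278] jaw -0.3477515811336841 
 [[ 0.341  0.94  -0.001]
 [ 0.94  -0.341 -0.001]
 [-0.002 -0.    -1.   ]] [-0.94  0.48  0.27  1.67 -0.14  1.02 -0.97] [-0.9 -0.4  1.3] 0.6048437699826199
offset [-0.00826089  0.00382299  0.00084912] turn 1.1102484188663158
```

View pics/side2z.png

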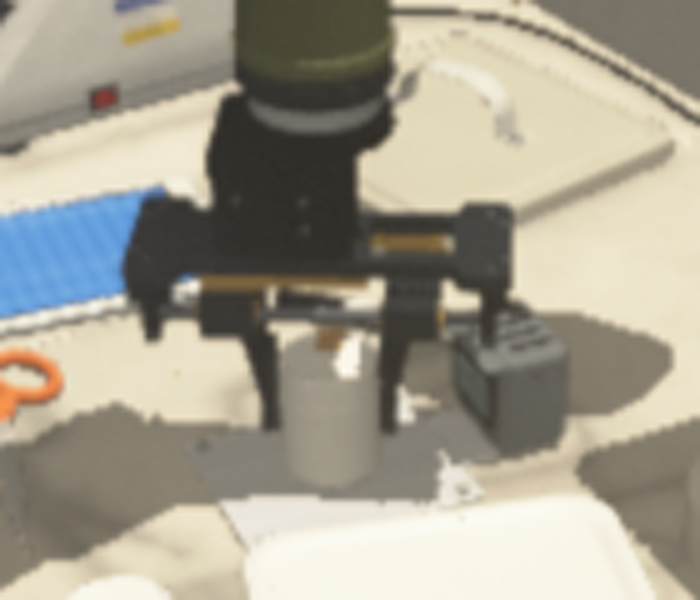

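Emit:
send_rows(steps=[{"claw": 0.04, "offset": [-0.0004, 0.0003, 0], "turn": 0.06}, {"claw": 0.04, "offset": [-0.001, 0.0008, 0], "turn": 0.16}, {"claw": 0.04, "offset": [-0.002, 0.0013, 0], "turn": 0.27}, {"claw": 0.04, "offset": [-0.0027, 0.0018, 0], "turn": 0.38}, {"claw": 0.04, "offset": [-0.0035, 0.0023, 0], "turn": 0.49}, {"claw": 0.04, "offset": [-0.0043, 0.0028, 0], "turn": 0.6}, {"claw": 0.04, "offset": [-0.005, 0.0033, 0], "turn": 0.71}, {"claw": 0.04, "offset": [-0.0058, 0.0038, 0], "turn": 0.82}, {"claw": 0.04, "offset": [-0.0066, 0.0044, 0], "turn": 0.93}, {"claw": 0.04, "offset": [-0.0073, 0.0048, 0], "turn": 1.03}, {"claw": 0.04, "offset": [-0.0077, 0.0051, 0], "turn": 1.11}, {"claw": 0.04, "offset": [-0.0077, 0.0051, 0], "turn": 1.11}])

```text
time: 4.75
position: [0.5033, 0.3991, 0.0279]
tool_rot: [3.135, 0.179, -0.001]
ft_force: [-0.4, -0.7, 0.7]
grip_width: 0.606
```

```bash
python3 st.py 0.5034 0.3988 0.0278 -1.458; python3 -c "
from h import *
im=shot('side','side3');cv2.imwrite('pics/side3z.png',cv2.resize(im['pixels'][100:220,180:320],(700,600),interpolation=2))
im=shot('top','top3');cv2.imwrite('pics/top3z.png',cv2.resize(im['pixels'][120:280,80:240],(600,600),interpolation=2))"
```

```text
4.75 [0.5033 0.3991 0.0279] jaw -1.4566386831278502 
 [[ 0.993  0.114 -0.001]
 [ 0.114 -0.993 -0.001]
 [-0.001  0.001 -1.   ]] [-1.09  0.5   0.49  1.69 -0.26  1.03 -1.97] [-0.4 -0.7  0.7] 0.6060423497356621
offset [1.04770358e-04 3.38235170e-04 8.13682645e-05] turn 0.0013613168721497981
```

View pics/side3z.png

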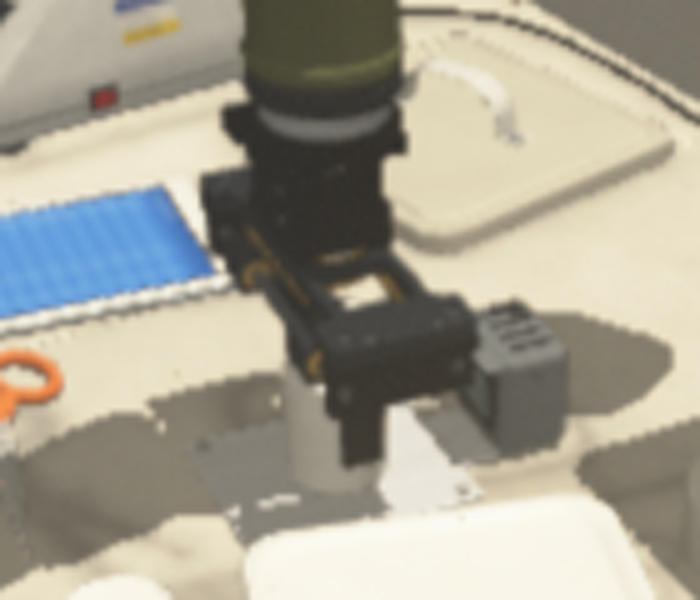

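View pics/top3z.png

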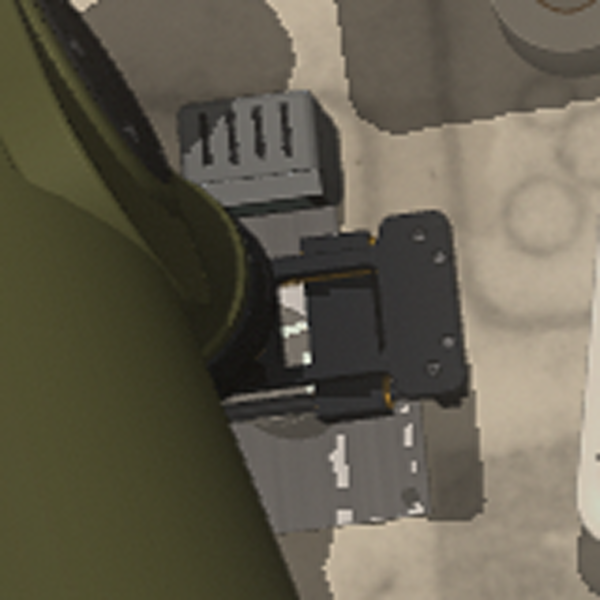

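The jaws hide the strip from both cameras. I'll release, draw back and look once.

Emit:
send_rows(steps=[{"claw": 0.06, "offset": [0, 0, 0], "turn": 0}, {"claw": 0.087, "offset": [0, 0, 0], "turn": 0}, {"claw": 0.087, "offset": [0, 0, 0], "turn": 0}, {"claw": 0.087, "offset": [0, 0, -0.03], "turn": 0}, {"claw": 0.087, "offset": [0, 0, -0.08], "turn": 0}, {"claw": 0.087, "offset": [0, 0, -0.13], "turn": 0}, {"claw": 0.087, "offset": [-0.03, -0.035, -0.17], "turn": -0.1}, {"claw": 0.087, "offset": [-0.065, -0.08, -0.18], "turn": -0.25}, {"claw": 0.087, "offset": [-0.1, -0.12, -0.18], "turn": -0.4}, {"claw": 0.087, "offset": [-0.135, -0.16, -0.18], "turn": -0.5}, {"claw": 0.087, "offset": [-0.17, -0.2, -0.18], "turn": -0.6}, {"claw": 0.087, "offset": [-0.18, -0.21, -0.18], "turn": -0.6}])

```text
time: 6.35
position: [0.2954, 0.5904, 0.2073]
tool_rot: [-2.938, -1.11, 0.005]
ft_force: [-0.8, 0.1, -0.3]
grip_width: 0.998
```

```bash
python3 st.py
python3 - <<'E'
from h import *
im=shot('top','top4');cv2.imwrite('pics/top4z.png',cv2.resize(im['pixels'][140:275,110:210],(444,600),interpolation=2))
im2=shot('side','side4');cv2.imwrite('pics/side4z.png',cv2.resize(im2['pixels'][150:220,210:310],(800,560),interpolation=2))
p=im['pixels'];hsv=cv2.cvtColor(p,cv2.COLOR_BGR2HSV)
m=((hsv[...,0]<18)&(hsv[...,1]>110))[190:235,120:175].astype(np.uint8)
n,l,s,_=cv2.connectedComponentsWithStats(m); print(s)
k=1+s[1:,4].argmax(); ys,xs=np.nonzero(l==k)
P=np.array([ray(im,x+120,y+190,.07)[:2] for x,y in zip(xs,ys)]); mu=P.mean(0); w,V=np.linalg.eigh(np.cov(P.T)); print('strip',mu,w**.5*12**.5,np.arctan2(*V[::-1,1]),np.arctan2(*V[::-1,0]))
E
```

```text
6.35 [0.2954 0.5904 0.2073] jaw -0.8485268029245235 
 [[ 0.75   0.661 -0.003]
 [ 0.661 -0.75  -0.001]
 [-0.003 -0.002 -1.   ]] [-1.4   0.36  0.33  1.45 -0.12  1.35 -1.91] [-0.8  0.1 -0.3] 0.9975756924383521
[[   0    0   55   45 2372]
 [  24   10   10   14  103]]
strip [0.51824629 0.40163724] [0.01311491 0.02185909] -3.011198871909038 -1.4404025451141416
```

View pics/top4z.png

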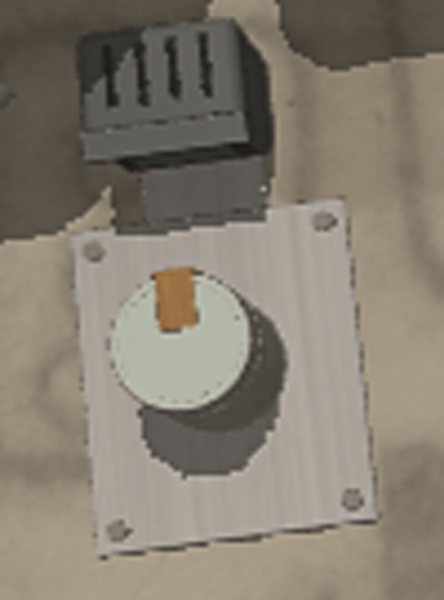

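View pics/side4z.png

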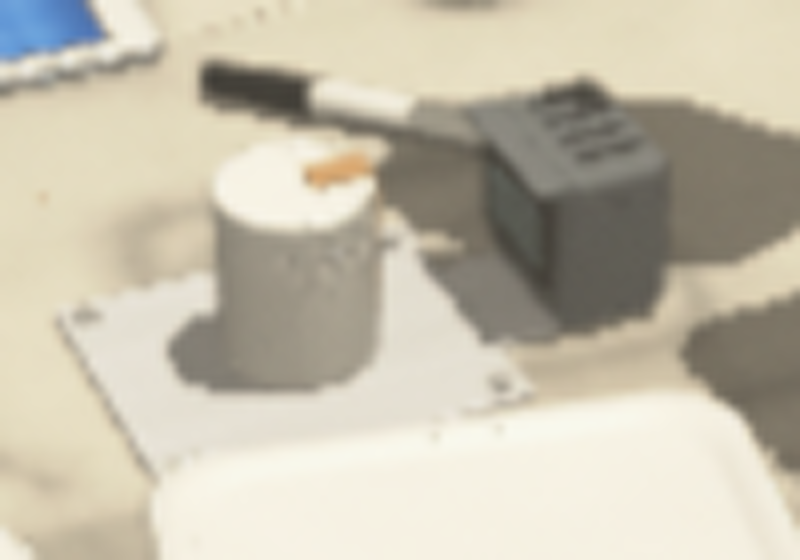

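The top view shows the strip, centred at about (178,300) in the crop, pointing straight at the head. Strip angle is about 0.12 rad against a station axis of 0.113, and the jar is on the axis. I'll go back and re-grip along the same axis.

```bash
python3 st.py 0.502 0.399 0.115 -1.45
```

```text
6.45 [0.2984 0.5885 0.2074] jaw -0.8527583636549959 
 [[ 0.753  0.658 -0.002]
 [ 0.658 -0.753 -0.002]
 [-0.002  0.    -1.   ]] [-1.39  0.36  0.33  1.46 -0.12  1.35 -1.91] [ 0.2 -0.5  0.5] 1.0018922258534937
offset [0.02883615 0.27664431 0.09232694] turn 0.597241636345004
```

Emit:
send_rows(steps=[{"claw": 0.087, "offset": [0.003, 0.03, 0], "turn": 0.06}, {"claw": 0.087, "offset": [0.007, 0.07, 0], "turn": 0.15}, {"claw": 0.087, "offset": [0.011, 0.11, 0], "turn": 0.25}, {"claw": 0.087, "offset": [0.016, 0.15, 0], "turn": 0.35}, {"claw": 0.087, "offset": [0.02, 0.19, 0], "turn": 0.45}, {"claw": 0.087, "offset": [0.024, 0.23, 0], "turn": 0.53}, {"claw": 0.087, "offset": [0.027, 0.26, 0.02], "turn": 0.58}, {"claw": 0.087, "offset": [0.0285, 0.273, 0.045], "turn": 0.597}, {"claw": 0.087, "offset": [0.0288, 0.2766, 0.07], "turn": 0.597}, {"claw": 0.087, "offset": [0.0288, 0.2766, 0.088], "turn": 0.597}, {"claw": 0.087, "offset": [0.0288, 0.2766, 0.0923], "turn": 0.597}, {"claw": 0.087, "offset": [0.0288, 0.2766, 0.0923], "turn": 0.597}])

```text
time: 7.95
position: [0.5018, 0.3994, 0.115]
tool_rot: [3.134, 0.191, -0.003]
ft_force: [-0.6, 0.4, -0.2]
grip_width: 1.0
```

```bash
python3 st.py 0.502 0.399 0.027 -1.45
```

```text
7.95 [0.5018 0.3994 0.115 ] jaw -1.4492696662373048 
 [[ 0.993  0.121 -0.002]
 [ 0.121 -0.993 -0.001]
 [-0.002  0.001 -1.   ]] [-1.12  0.4   0.52  1.62 -0.21  1.18 -2.  ] [-0.6  0.4 -0.2] 1.0004053767908359
offset [0.00026298 0.00035863 0.08802875] turn 0.0007303337626951567
```

Down, grip, and hold.

Emit:
send_rows(steps=[{"claw": 0.087, "offset": [0.0003, 0.0004, 0.02], "turn": 0}, {"claw": 0.087, "offset": [0.0003, 0.0004, 0.045], "turn": 0}, {"claw": 0.087, "offset": [0.0003, 0.0004, 0.068], "turn": 0}, {"claw": 0.087, "offset": [0.0003, 0.0004, 0.083], "turn": 0}, {"claw": 0.087, "offset": [0.0003, 0.0004, 0.088], "turn": 0}, {"claw": 0.087, "offset": [0.0003, 0.0004, 0.088], "turn": 0}, {"claw": 0.06, "offset": [0.0003, 0.0004, 0.088], "turn": 0}, {"claw": 0.056, "offset": [0.0003, 0.0004, 0.088], "turn": 0}, {"claw": 0.04, "offset": [0.0003, 0.0004, 0.088], "turn": 0.01}, {"claw": 0.04, "offset": [0.0003, 0.0004, 0.088], "turn": 0.01}, {"claw": 0.04, "offset": [0.0003, 0.0004, 0.088], "turn": 0.01}, {"claw": 0.04, "offset": [0.0003, 0.0004, 0.088], "turn": 0.01}], squeeze=15)

```text
time: 9.45
position: [0.5021, 0.399, 0.0272]
tool_rot: [3.136, 0.175, -0.003]
ft_force: [0.0, -0.5, 1.0]
grip_width: 0.604
```

Emit:
send_rows(steps=[{"claw": 0.04, "offset": [0, 0, 0], "turn": 0}, {"claw": 0.04, "offset": [0, 0, 0], "turn": 0}, {"claw": 0.04, "offset": [0, 0, 0], "turn": 0}, {"claw": 0.04, "offset": [0, 0, 0], "turn": 0}, {"claw": 0.04, "offset": [0, 0, 0], "turn": 0}, {"claw": 0.04, "offset": [0, 0, 0], "turn": 0}, {"claw": 0.04, "offset": [0, 0, 0], "turn": 0}, {"claw": 0.04, "offset": [0, 0, 0], "turn": 0}, {"claw": 0.04, "offset": [0, 0, 0], "turn": 0}, {"claw": 0.04, "offset": [0, 0, 0], "turn": 0}, {"claw": 0.04, "offset": [0, 0, 0], "turn": 0}, {"claw": 0.04, "offset": [0, 0, 0], "turn": 0}])

```text
time: 10.95
position: [0.5021, 0.399, 0.0272]
tool_rot: [3.136, 0.175, -0.003]
ft_force: [-0.3, -0.2, 0.8]
grip_width: 0.603
```

```bash
python3 st.py 0.487 0.0214 0.16 -1.615
```

```text
10.95 [0.5021 0.399  0.0272] jaw -1.4593320992912562 
 [[ 0.994  0.111 -0.002]
 [ 0.111 -0.994 -0.001]
 [-0.002  0.001 -1.   ]] [-1.1   0.5   0.49  1.69 -0.27  1.03 -1.98] [-0.3 -0.2  0.8] 0.6027664398431494
offset [-0.05720657  0.37372896 -0.13230913] turn 0.1556679007087438
```

Held still for 1.5 s on the plate. Now I'll lift (underside to about 0.14 m) and carry it over the tub.

Emit:
send_rows(steps=[{"claw": 0.04, "offset": [0, 0, -0.01], "turn": 0}, {"claw": 0.04, "offset": [0, 0, -0.03], "turn": 0}, {"claw": 0.04, "offset": [0, 0, -0.06], "turn": 0}, {"claw": 0.04, "offset": [0, 0, -0.09], "turn": 0}, {"claw": 0.04, "offset": [0, 0.01, -0.12], "turn": 0}, {"claw": 0.04, "offset": [-0.005, 0.03, -0.135], "turn": 0.01}, {"claw": 0.04, "offset": [-0.009, 0.06, -0.14], "turn": 0.02}, {"claw": 0.04, "offset": [-0.014, 0.09, -0.14], "turn": 0.035}, {"claw": 0.04, "offset": [-0.018, 0.12, -0.14], "turn": 0.05}, {"claw": 0.04, "offset": [-0.023, 0.15, -0.14], "turn": 0.065}, {"claw": 0.04, "offset": [-0.027, 0.18, -0.14], "turn": 0.08}, {"claw": 0.04, "offset": [-0.031, 0.2, -0.14], "turn": 0.09}])

```text
time: 12.45
position: [0.4942, 0.195, 0.1683]
tool_rot: [3.141, 0.03, -0.001]
ft_force: [0.1, -0.3, -1.3]
grip_width: 0.603
```

```bash
python3 st.py 0.487 0.0214 0.16 -1.615; python3 -c "
from h import *
shot('side','side5')"
```

```text
12.45 [0.4942 0.195  0.1683] jaw -1.551553585691179 
 [[ 1.     0.019 -0.001]
 [ 0.019 -1.    -0.   ]
 [-0.001  0.    -1.   ]] [-1.03  0.11  0.65  1.84 -0.07  1.22 -1.91] [ 0.1 -0.3 -1.3] 0.6033964764726448
offset [-0.01049278  0.17344752  0.00838802] turn 0.06344641430882092
```

View pics/side5.png

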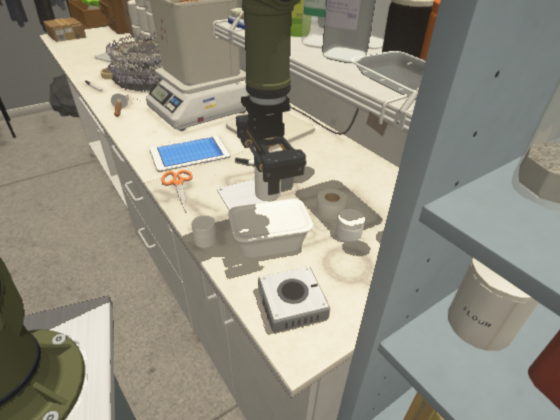

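The jar is held upright over the tub and well clear of it. I'll continue to above the coder.

Emit:
send_rows(steps=[{"claw": 0.04, "offset": [-0.001, 0.02, 0], "turn": 0.007}, {"claw": 0.04, "offset": [-0.003, 0.045, 0], "turn": 0.016}, {"claw": 0.04, "offset": [-0.0045, 0.075, 0], "turn": 0.027}, {"claw": 0.04, "offset": [-0.006, 0.1, 0], "turn": 0.036}, {"claw": 0.04, "offset": [-0.0075, 0.125, 0], "turn": 0.045}, {"claw": 0.04, "offset": [-0.009, 0.145, 0], "turn": 0.053}, {"claw": 0.04, "offset": [-0.0097, 0.16, 0], "turn": 0.06}, {"claw": 0.04, "offset": [-0.0103, 0.169, 0.015], "turn": 0.063}, {"claw": 0.04, "offset": [-0.0105, 0.1733, 0.03], "turn": 0.063}, {"claw": 0.04, "offset": [-0.0105, 0.1733, 0.042], "turn": 0.063}, {"claw": 0.04, "offset": [-0.0105, 0.1733, 0.048], "turn": 0.063}, {"claw": 0.04, "offset": [-0.0105, 0.1733, 0.048], "turn": 0.063}])

```text
time: 14.0
position: [0.486, 0.019, 0.1199]
tool_rot: [3.138, -0.072, -0.004]
ft_force: [-0.0, -0.3, -0.7]
grip_width: 0.603
```

```bash
python3 st.py 0.487 0.0214 0.0752 -1.615; python3 -c "
from h import *
im=shot('side','side6');cv2.imwrite('pics/side6z.png',cv2.resize(im['pixels'][180:340,220:380],(600,600),interpolation=2))
im=shot('top','top6');cv2.imwrite('pics/top6z.png',cv2.resize(im['pixels'][150:290,300:440],(600,600),interpolation=2))"
```

```text
14.0 [0.486  0.019  0.1199] jaw -1.6168829142811993 
 [[ 0.999 -0.046 -0.003]
 [-0.046 -0.999 -0.003]
 [-0.002  0.003 -1.   ]] [-0.87  0.05  0.8   2.   -0.04  1.11 -1.67] [-0.  -0.3 -0.7] 0.6028782789867748
offset [ 0.00100418 -0.00257307  0.04464383] turn -0.0018829142811993549
```

View pics/side6z.png

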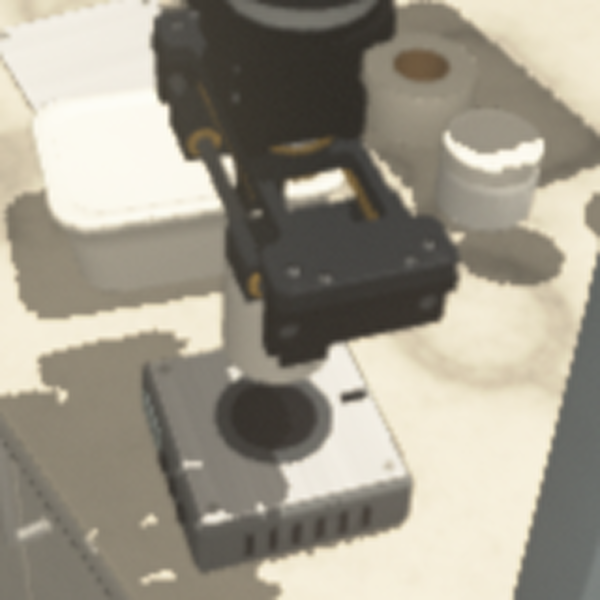

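View pics/top6z.png

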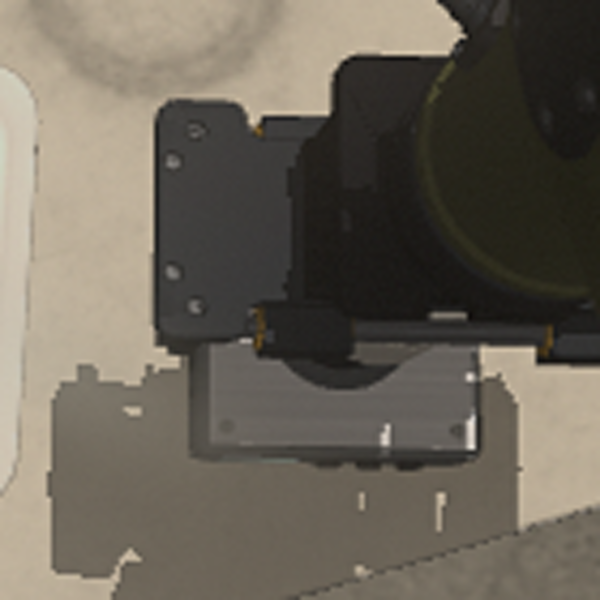

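Emit:
send_rows(steps=[{"claw": 0.04, "offset": [0.001, -0.0026, 0.005], "turn": 0}, {"claw": 0.04, "offset": [0.001, -0.0026, 0.012], "turn": 0}, {"claw": 0.04, "offset": [0.001, -0.0026, 0.02], "turn": 0}, {"claw": 0.04, "offset": [0.001, -0.0026, 0.028], "turn": 0}, {"claw": 0.04, "offset": [0.001, -0.0026, 0.035], "turn": 0}, {"claw": 0.04, "offset": [0.001, -0.0026, 0.039], "turn": 0}, {"claw": 0.04, "offset": [0.001, -0.0026, 0.041], "turn": 0}, {"claw": 0.04, "offset": [0.001, -0.0026, 0.041], "turn": 0}, {"claw": 0.04, "offset": [0.001, -0.0026, 0.041], "turn": 0}])

```text
time: 15.22
position: [0.4879, 0.0214, 0.0799]
tool_rot: [3.139, -0.073, -0.001]
ft_force: [0.3, -0.4, -1.0]
grip_width: 0.604
```

```bash
python3 st.py 0.487 0.0214 0.0752 -1.615
python3 - <<'E'
from h import *
s0=dict(np.load('pics/side0.npz'))
print('window by side cam',ray(s0,220+274/3.75-.4,180+417/3.75-.4,.042))
im=shot('side','side7');cv2.imwrite('pics/side7z.png',cv2.resize(im['pixels'][220:340,240:360],(600,600),interpolation=2))
for n,X in(('jar bottom',(.487,.0214,.053)),('win',(.487,.0214,.042))):
  u,v=proj(im,X); print(n,(u-240)*5,(v-220)*5)
E
```

```text
15.225 [0.4879 0.0214 0.0799] jaw -1.6171030263197652 
 [[ 0.999 -0.046 -0.001]
 [-0.046 -0.999 -0.002]
 [-0.001  0.002 -1.   ]] [-0.85  0.12  0.8   2.03 -0.1   1.03 -1.62] [ 0.3 -0.4 -1. ] 0.604134068797931
offset [-8.88403219e-04  4.97609231e-05  4.65910819e-03] turn -0.002103026319765222
window by side cam [0.48805592 0.02041047 0.042     ]
jar bottom 260.9270114447233 333.64678202935266
win 259.79780760734513 352.74135850223473
```

View pics/side7z.png

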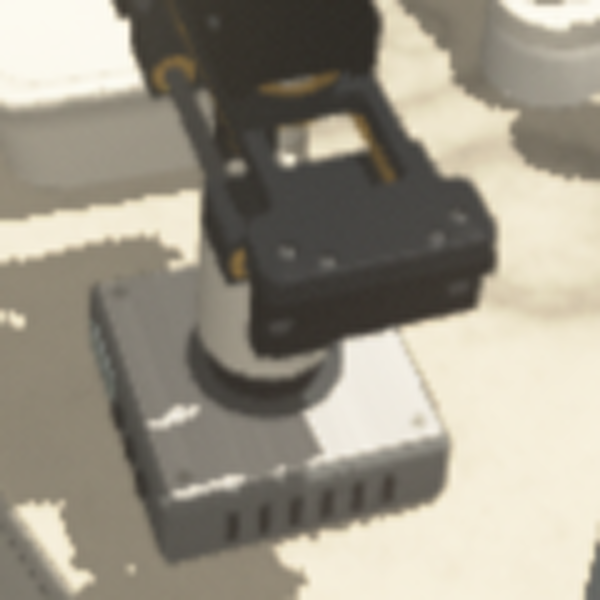

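The jar hovers centred over the window rim, and the two cameras agree on the window centre within about 1 mm. The last step is 4.5 mm down, then hold.

Emit:
send_rows(steps=[{"claw": 0.04, "offset": [-0.0005, 0, 0.002], "turn": 0}, {"claw": 0.04, "offset": [-0.0005, 0, 0.004], "turn": 0}, {"claw": 0.04, "offset": [-0.0005, 0, 0.0045], "turn": 0}, {"claw": 0.04, "offset": [-0.0005, 0, 0.0045], "turn": 0}, {"claw": 0.04, "offset": [-0.0005, 0, 0.0045], "turn": 0}, {"claw": 0.04, "offset": [-0.0005, 0, 0.0045], "turn": 0}, {"claw": 0.04, "offset": [-0.0005, 0, 0.0045], "turn": 0}, {"claw": 0.04, "offset": [-0.0005, 0, 0.0045], "turn": 0}])

```text
time: 16.27
position: [0.4874, 0.0214, 0.0754]
tool_rot: [3.139, -0.073, -0.001]
ft_force: [-0.5, 0.6, -0.0]
grip_width: 0.604
```

```bash
python3 st.py 0.4873 0.0212 0.0752 -1.615
python3 - <<'E'
from h import *
im=shot('side','side8');cv2.imwrite('pics/side8z.png',cv2.resize(im['pixels'][220:340,240:360],(600,600),interpolation=2))
for h in(.048,.052,.056):
  a=np.linspace(0,6.28,200);q=np.array([proj(im,(.4875+.0265*np.cos(t),.0213+.0265*np.sin(t),h)) for t in a]);print(h,'lowest v',(q[:,1].max()-220)*5+2,'left u',(q[:,0].min()-240)*5+2)
E
```

```text
16.275 [0.4874 0.0214 0.0754] jaw -1.6171717224308004 
 [[ 0.999 -0.046 -0.001]
 [-0.046 -0.999 -0.002]
 [-0.     0.002 -1.   ]] [-0.85  0.13  0.8   2.04 -0.11  1.02 -1.62] [-0.5  0.6 -0. ] 0.6039233420791771
offset [-9.98589001e-05  2.26642476e-04  1.99239066e-04] turn -0.002171722430800438
0.048 lowest v 400.8107539768427 left u 193.3972510438282
0.052 lowest v 393.83529792246503 left u 193.56987911082354
0.056 lowest v 386.8097667501284 left u 193.74371150343887
```

View pics/side8z.png

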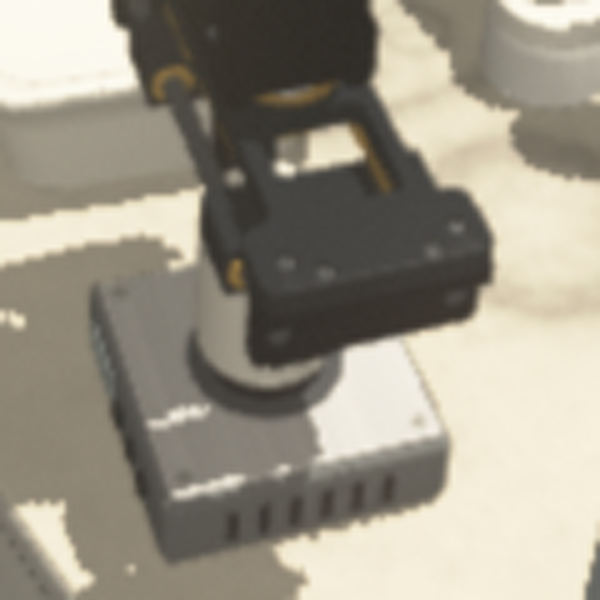

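The jar sits centred over the window. Its lower edge is at about (265,390) in the crop against 394 predicted for 10 mm clearance, so it hasn't slipped. Handing in.

```bash
python3 -c "
from bench import close_job
print(close_job())"
```

```text
the job is handed in; nothing more can be done
None
```

I turned the jar on the plate to face the reader head, carried it over the tub, and handed in with it hovering over the print window, gripped and still. That took about 16.3 s of the 51 s; there is no verdict.

- **Scan:** I gripped the jar and turned it about 1.11 rad clockwise, sliding it onto the station's axis. I then released it and drew back for one look. The strip was at about 0.12–0.13 rad against a station axis of 0.113; single measurements ran from 0.11 to 0.16. I re-gripped it at 15 N and held it standing still for 1.5 s.
- **Carry:** I lifted it straight up and crossed the tub with the jar's underside about 14 cm above the worktop, so it passed well clear.
- **Hover:** By the arm's readings the underside is about 10 mm above the window (52 mm above the worktop). It is within 1 mm of the window centre, which the two cameras also placed within about 1 mm of each other. The strip is estimated within about 1–2° of the pointer's direction.
- **Last picture:** The jar showed no slip, and its lower edge was within about 2 mm of where it should be. The force readings showed no contact with the coder.

**Not confirmed:** the gripper hides the strip at the end, so its final direction comes from the grip angle rather than from a picture. I did not re-measure the tub or the other jars afterwards; the arm stayed well above them and they looked unmoved in the pictures.

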